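Start the loose desk timer against the fence

ROBOT

A 6-joint arm with a two-finger parallel gripper is mounted at the origin on the work surface. World frame = base frame: x ahead of the robot, y to its left, z up, the work surface at z = 0. Lengths are in m, angles in degrees, forces in N, time in s.
With the tool pointing down it reaches from about 0.3 to 0.75 m from the base axis. Payload 8.5 kg.
Tool frame: the origin (TCP) lies at the very end of the fingers, on their centre line; the grasp point (between the pads) lies 19 mm behind it; z points along the fingers, y is the line along which they close (so a half turn about z gives the same grasp; the last joint's range is limited). The gripper opens to 85 mm and grips with 20 to 120 N. Pads are 22 mm wide; open, the fingers measure 114 mm over their backs; the gripper's body (76 mm by 85 mm) begins 54 mm behind the grasp point. The pads swing forward as they close: fully open they stand 13 mm farther back than shut.
Start: joints at [62.091, 21.807, 74.336, -0, 83.858, -12.336], TCP at [0.148, 0.53, 0.231] pointing down, gripper open.
Joint ranges: [-178.18, 178.18], [-50.72, 133.34], [12.68, 142.11], [-81.47, 261.47], [9.98, 163.14], [-165.26, 165.26]. Speed limits (degrees/s): [136.94, 136.94, 180, 180, 180, 180].

INTERFACE

Orientations are given as a 3x3 rotation matrix whose columns are the frame's x, y, z axes.
In Python, from rig import observe, cams, ticket gives the robot as it stands.
- The arm moves only by the tool move_arm, never from a script. Its arguments are lists of equal length, an entry for each row: "jaw": the finger opening in cm, from 0 to 8.54; "dp": the shift along the tool's x, y, z in cm, a list of three; "turn": the turn, a rotation vector about the tool's x, y, z in rad, a list of three. In form: {"jaw": [jaw, ...], "dp": [[tx, ty, tz], ...], "turn": [[wx, wy, wz], ...]}. A call has 1 to 12 rows; each row shifts and turns the commanded pose from where the row before left it, along the tool's axes as they then stand; what a row does not reach is not made up. A row lasts 1/12 s, in which the tool goes at most 41.7 mm and 7.16 degrees, less where a joint would pass 70% of its speed; a pose out of reach is approached as far as the arm can. A call is refused whole if a number of a shift passes 4.17 or a number of a turn 0.125, either way. A call with a gripper value outside its range is refused whole. The fingers move at their own pace and stop on an object; "force" is the grip in N (left out, the last holds). Time passes only in rows, so rows that do not move let the fingers close. It gives the time, the measured TCP pose, the force, the opening and the grip force at its end, in the units of the state.
- observe(): the state, without advancing time (a new reading comes with each control period).
- cams.get_image(name): name is "scene" or "top" or "wrist"; returns (picture, depth): 480x640x3 uint8, red, green, blue; 480x640 float32, m along the optical axis (not along the pixel's ray), 0 where there is no reading.
- cams.calibration(name): a dict with "vertical_fov" (degrees; the focal length in pixels is half the picture's height over the tangent of half this angle, whatever the lens; pixels are square), "cx", "cy" (the principal point, pixels), "view" (4x4, takes a point from world to camera coordinates); the wrist camera has in their place "tool_from_camera" (4x4, takes a point from camera to tool coordinates, whose origin is the TCP and whose axes are the flange's). Camera axes: x right, y up, looking along -z (the intrinsics and any distortion apply to the point x, -y, -z); pixel columns grow to the right and rows downward; lengths in m; the calibration is good to about 2 mm. A picture is of the moment at which its call begins: read the wrist's pose just before it. calibration takes no time and is no camera call.
- ticket.close_job(): hands the job in; it is judged then, once.
Trained networks look in the newest picture that a camera, given by its name, has taken for a name from the list of things; names that differ only in an ending like _2 or _b are one class to them, and where a whole thing is asked for, a point or a joint stands for the part that bears it (a point fixed in the world has none). Each returns a list of dicts, best first, with "p" (0 to 1); they miss things now and then, are a little off and sometimes report something else, mostly with a low value. They report only what shows in the picture. A call takes as long as a camera call. They do not tell look-alikes from the thing itself.
- cams.spot_in(camera, query): "box" ([centre column, centre row, width, height] as shares, 0 to 1, of the picture: columns of its width, rows of its height, round what is visible of it).
- cams.outline_of(camera, query): "mask" (480x640 bool, what is visible of it) and "box" ([centre column, centre row, width, height] as shares, 0 to 1, of the picture: columns of its width, rows of its height, round what is visible of it).
- cams.mark_of(camera, query): "location" ([column, row] as shares, 0 to 1, of the picture: columns of its width, rows of its height: a listed point, or the origin of a listed thing).
The state is a dict: "time_s": time; "q": joint angles; "qvel": joint speeds; "joint_efforts": joint torques, N m; "position": TCP position; "tool_rot": TCP orientation; "ft_force": force on the tool from outside, world axes, zero at the start; "wrist_torque": the same for the moment, N m; "grip_width": finger opening in m; "gripper_force": force on a finger pad.
Only numpy, scipy, OpenCV 4.12 (cv2) and the standard library are available. Lean on these libraries where they do the work, as an engineer would, in place of code of your own. Each camera call takes 0.05 s, during which the arm holds its last target. There are 200 camera calls.

TASK

Set the white wedge-shaped desk timer on the board at the middle of the wooden fence, under the light bar, with its upright back flat against the fence, and only then press its big round button fully home, letting the fence take the push so that the timer cannot slide away. The button stays in by itself: leave the timer standing there, square against the fence, with the button in. Do not knock the light bar, and leave the lunch tin, jam jar, mug and protractor where they are.

Things in the scene. Friction and masses are not known exactly. Their poses are not given: they have to be found in the camera images.
- timer: Loose white wedge-shaped desk timer, about 0.2 kg: 90 mm deep (x), 54 wide (y), 85 high, sides flat and parallel. Origin: centre of its underside; z up, +x towards its upright back (x = 45 mm). Front upright for 30 mm at x = -45, then sloping 40 degrees from level up to x 20, z 85 mm; level top behind that. Starts upright, left or right (may swap with the tin), back roughly away from the robot.
- timer_back (a point): Point on the timer's back face, on its centre line, 20 mm above its underside; axes as the timer's. The timer's foot plate is smooth and slides very easily (friction about 0.2): a push on the button shoves it along the board unless something stands behind it.
- button_top (a point): Centre of the flat top of the timer's big grey button, 34 mm in diameter, on the slope below a small screen. When up it stands 14 mm out of the slope, this point at timer frame x -26.4, y 0, z 63.9 mm. Its z axis points out of the slope, 40 degrees from vertical, leaning to the timer's front (-x); press along minus z. The point moves with the button.
- button (a joint): Travel of the button: 0 = up (start), 0.010 m = fully home, still 4 mm proud of the slope. It has no spring: it resists with about 6 N and stays where it is pushed to.
- fence: Fixed wooden fence, a bar 280 mm long (y), 40 mm thick, 40 mm high, its steel feet screwed to the board. Origin: middle of its front face, at the board; z up, +x into the fence and away from the robot. The front face is the plane x = 0. Place and turn differ from start to start.
- fence_face (a point): Middle of the fence's front face, 20 mm above the board; axes as the fence's.
- lamp: Light bar fixed to the fence, same origin and axes as fence: level aluminium bar 16 x 16 x 272 mm along y, its middle at x = -70 mm (in front of the fence), 200 mm above the board, so over the timer's place: a gripper pointing straight down has no room at the button. A 12 mm post at each end (y = +-130, x = 20 mm) carries it by a 12 mm arm at the bar's height.
- lunch_tin: Loose closed aluminium lunch tin with a catch in front, 104 x 154 x 50 mm (x, y, z); origin at the centre of its underside. Bystander.
- jam_jar: Loose glass jam jar with a lid, 72 mm in diameter, 110 mm high; origin at the centre of its underside. Stands to the left. Bystander.
- mug: Loose white mug, 80 mm in diameter plus a handle, 90 mm high; origin at the centre of its underside. Stands to the right. Bystander.
- protractor: Loose clear half-round protractor lying flat near the robot, in the middle, about 90 x 150 x 4 mm; origin at the middle of it. Bystander.
Not all that is in view belongs to the job. What is shaped like the timer but yellow is not meant.

How it is judged (in metres and radians):
On the way, in this order (a step that is already met when the one before it is completed fails the run):
1. the timer stands at the middle of the fence, back against it, with the button still up (x of timer_back in the frame of fence_face between -0.006 and 0.004 m and y of timer_back in the frame of fence_face between -0.03 and 0.03 m and angle between the x axis of timer and the x axis of fence, either way round below 0.1 rad and angle between timer's own z axis and vertical below 0.08 rad and height (world z) of timer below 0.006 m and value of joint button below 0.003 m), for 0.2 s.
2. the button is pressed fully home while the timer is braced by the fence (value of joint button above 0.008 m and x of timer_back in the frame of fence_face between -0.005 and 0.004 m and y of timer_back in the frame of fence_face between -0.03 and 0.03 m and angle between the x axis of timer and the x axis of fence, either way round below 0.1 rad and angle between timer's own z axis and vertical below 0.08 rad and height (world z) of timer below 0.006 m), for 0.1 s.
At the end, for the whole second after the job is handed in: The timer stands upright and at rest on the board, its back within 5 mm of the fence face and square to it within 0.1 rad, its middle within 30 mm of the fence's middle, and the button is at least 8 of its 10 mm in (all of step 2 and linear speed of timer below 0.02 m/s); the robot touches nothing.
It fails at once if the button is pressed in (over 4 mm) while the timer is not against the fence (over 10 mm away) (value of joint button above 0.004 m and x of timer_back in the frame of fence_face below -0.01 m).
It fails at once if the light bar is knocked (over 10 N) (contact force between any of the arm, the fingers, timer and lamp above 10 N).
It fails at once if a bystander is moved more than 30 mm (distance of any of lunch_tin, jam_jar, mug, protractor from where it was at the start of the episode above 0.03 m).
It also fails if it takes over 54 s, if anything falls off the work surface, if the arm or the gripper's body presses on something with over 40 N, if the wrist force passes 120 N, or if a joint passes its speed limit or range.

## Working session

There is one attempt and no reset: what is moved stays moved. The work goes in short steps, Python scripts to look and compute and a tool call to move; the robot and the scene stay as the last step left them, time stands still between calls to the robot, and variables do not carry over. Pictures are saved under pics/ and viewed, at most 10 in all, crops included, and the job is handed in when it is done.

Besides the shell and the picture viewer there is one more tool, called after "Emit:" in YAML: its name, and indented under it one key for each argument. move_arm: Moves the arm, as the interface text tells. Its arguments: {"type":"object","properties":{"jaw":{"type":"array","items":{"type":"number"}},"dp":{"type":"array","items":{"type":"array","items":{"type":"number"}}},"turn":{"type":"array","items":{"type":"array","items":{"type":"number"}}},"force":{"type":"number"}},"required":["jaw","dp","turn"]}

```bash
mkdir -p pics; ls; cat > h.py <<'E'
import numpy as np, cv2
from rig import observe, cams, ticket
def cam(name):
    c=cams.calibration(name); f=240/np.tan(np.radians(c["vertical_fov"])/2); return c,f
def pts(name,depth,st=None):
    """world points HxWx3"""
    c,f=cam(name); v,u=np.mgrid[0:480,0:640]
    P=np.stack([(u-c["cx"])/f*depth,-(v-c["cy"])/f*depth,-depth,np.ones_like(depth)],-1)
    if name=="wrist":
        T=np.eye(4);T[:3,:3]=np.array(st["tool_rot"]);T[:3,3]=st["position"];M=T@np.array(c["tool_from_camera"])
    else: M=np.linalg.inv(np.array(c["view"]))
    return (P@M.T)[...,:3]
def save(n,im): cv2.imwrite("pics/"+n,im[...,::-1])
E
python3 - <<'E'
from h import *
for n in("scene","top"):
    im,d=cams.get_image(n); save(n+".png",im); np.savez(n+".npz",im=im,d=d)
    c=cams.calibration(n); print({k:v for k,v in c.items() if k!="view"})
    for q in("timer","fence","lunch_tin","mug","jam_jar"):
        print(n,q,[(np.round(r["box"],3).tolist(),round(r["p"],2)) for r in cams.spot_in(n,q)][:3])
print(cams.calibration("wrist"), observe()["position"])
E
```

```text
pics
{'vertical_fov': 54.405181429853855, 'cx': 314.9555205823843, 'cy': 239.02950667143517}
scene timer [([0.697, 0.449, 0.058, 0.072], 0.9), ([0.639, 0.568, 0.044, 0.089], 0.8), ([0.74, 0.552, 0.075, 0.088], 0.6)]
scene fence [([0.435, 0.627, 0.239, 0.363], 0.77)]
scene lunch_tin [([0.368, 0.486, 0.103, 0.104], 0.58), ([0.274, 0.494, 0.062, 0.097], 0.17)]
scene mug [([0.279, 0.493, 0.063, 0.094], 0.69)]
scene jam_jar [([0.73, 0.681, 0.072, 0.117], 0.75)]
{'vertical_fov': 52.04091878789078, 'cx': 322.7639018492062, 'cy': 245.66764852837426}
top timer [([0.35, 0.395, 0.051, 0.09], 0.91), ([0.274, 0.582, 0.072, 0.072], 0.89), ([0.362, 0.518, 0.049, 0.083], 0.84)]
top fence [([0.507, 0.315, 0.195, 0.134], 0.32)]
top lunch_tin [([0.631, 0.491, 0.093, 0.095], 0.82)]
top mug [([0.712, 0.415, 0.067, 0.099], 0.68), ([0.508, 0.317, 0.195, 0.123], 0.65)]
top jam_jar [([0.272, 0.408, 0.065, 0.077], 0.73)]
{'vertical_fov': 69.37779121635657, 'cx': 320.20400501131996, 'cy': 237.7983514480857, 'tool_from_camera': array([[-8.41032627e-04,  9.47856500e-01,  3.18696325e-01,
         8.17354490e-02],
       [ 9.99999630e-01,  8.54796246e-04,  9.66692589e-05,
         1.99108281e-04],
       [-1.80791836e-04,  3.18696288e-01, -9.47856869e-01,
        -1.43253562e-01],
       [ 0.00000000e+00,  0.00000000e+00,  0.00000000e+00,
         1.00000000e+00]])} [0.14763091 0.5297857  0.23131336]
```

View pics/scene.png

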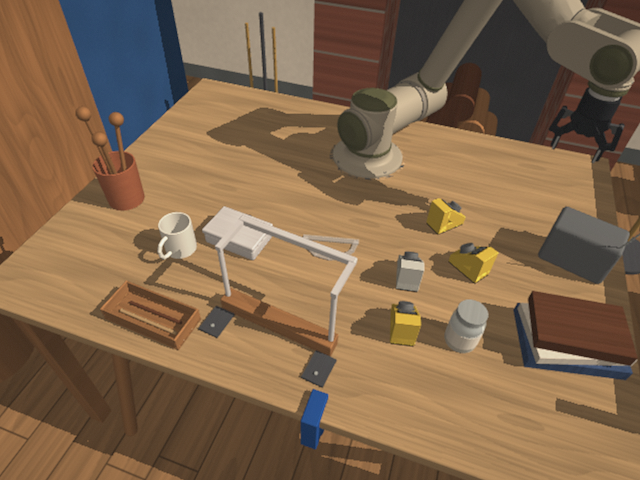

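View pics/top.png

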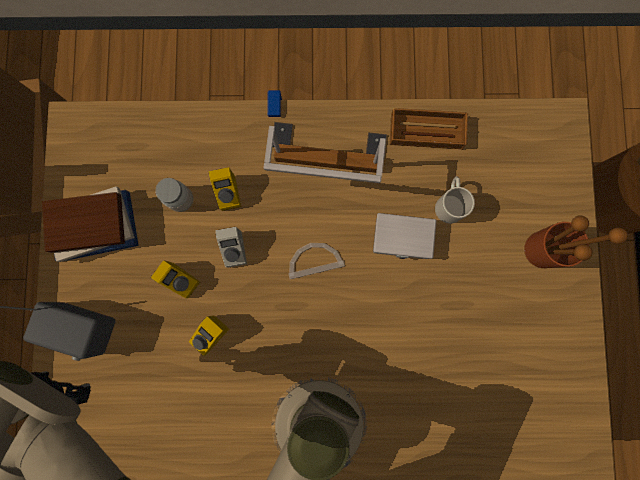

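The timer-shaped things in the top picture are the white one at (230,247) and three yellow ones at (224,188), (175,280) and (207,335). The white one fits the description. The fence and lamp are at about (326,155), the tin at (405,236), the mug at (455,205), the jar at (174,195) and the protractor at (316,260).

```bash
python3 - <<'E'
from h import *
z=np.load("top.npz"); im,d=z["im"],z["d"]; P=pts("top",d)
z2=np.load("scene.npz"); P2=pts("scene",z2["d"])
save("crop.png",cv2.resize(im[205:290,180:290],None,fx=5,fy=5,interpolation=cv2.INTER_CUBIC))
def rect(Q,l): 
    r=cv2.minAreaRect((Q[:,:2]*1000).astype(np.float32)); print(l,len(Q),np.round(r[0],1),np.round(r[1],1),round(r[2],2), "z",np.round(np.percentile(Q[:,2],[2,50,98]),4))
Q=P[215:280,200:260].reshape(-1,3); Q=Q[(Q[:,2]>.015)&(Q[:,2]<.15)]; rect(Q,"timer"); 
t=Q[(Q[:,2]>.078)&(Q[:,2]<.092)]; rect(t,"timer top")
Q=P[120:190,255:395].reshape(-1,3); b=Q[(Q[:,2]>.19)&(Q[:,2]<.22)]; rect(b,"lamp"); f=Q[(Q[:,2]>.03)&(Q[:,2]<.05)]; rect(f,"fence top")
S=P2[285:355,210:345].reshape(-1,3); f=S[(S[:,2]>.034)&(S[:,2]<.046)]; rect(f,"fence scene")
for n,(c,r) in dict(jar=(174,195),mug=(455,205),tin=(405,236),prot=(316,260),yel=(224,188),yel2=(175,280)).items(): print(n,np.round(P[r,c],3))
for n in("scene","top"):
  cams.get_image(n); c,f=cam(n)
  for q in("timer","timer_back","fence","fence_face","button_top"):
    for r in cams.mark_of(n,q)[:3]:
      u,v=r["location"][0]*640,r["location"][1]*480
      h=dict(timer=0,timer_back=.02,fence=0,fence_face=.02,button_top=.064)[q]
      M=np.linalg.inv(np.array(c["view"])); dr=M[:3,:3]@[(u-c["cx"])/f,-(v-c["cy"])/f,-1]; X=M[:3,3]+dr*(h-M[2,3])/dr[2]
      print(n,q,round(r["p"],2),np.round([u,v]),np.round(X,3))
E
```

```text
timer 903 [456.4 225.4] [91.  55.3] 10.68 z [0.0235 0.0691 0.0894]
timer top 319 [480.8 229.8] [41.4 54.9] 12.26 z [0.0787 0.0853 0.0906]
lamp 1353 [654.1 -16.4] [272.6 105.1] 83.01 z [0.1974 0.2078 0.2128]
fence top 1585 [703.7 -51.4] [122.3 332.6] 11.95 z [0.0321 0.0408 0.0461]
fence scene 1907 [702.  -22.5] [279.4  43. ] 83.01 z [0.0354 0.0392 0.0426]
jar [0.581 0.358 0.108]
mug [ 0.572 -0.369  0.004]
tin [ 0.482 -0.225  0.05 ]
prot [ 0.426  0.007 -0.002]
yel [0.607 0.242 0.068]
yel2 [0.371 0.363 0.065]
scene timer 0.91 [406. 278.] [0.461 0.225 0.   ]
scene timer 0.78 [471. 268.] [0.371 0.375 0.   ]
scene timer 0.76 [443. 221.] [0.222 0.28  0.   ]
scene timer_back 0.89 [404. 337.] [0.644 0.255 0.02 ]
scene timer_back 0.86 [410. 284.] [0.494 0.237 0.02 ]
scene timer_back 0.75 [434. 227.] [0.276 0.262 0.02 ]
scene fence 0.65 [281. 319.] [ 0.682 -0.023  0.   ]
scene fence_face 0.94 [282. 318.] [ 0.691 -0.017  0.02 ]
scene button_top 0.59 [408. 255.] [0.443 0.216 0.064]
scene button_top 0.58 [407. 302.] [0.584 0.242 0.064]
scene button_top 0.46 [464. 243.] [0.355 0.339 0.064]
top timer 0.87 [228. 193.] [0.609 0.245 0.   ]
top timer 0.75 [213. 332.] [0.238 0.279 0.   ]
top timer 0.73 [236. 250.] [0.453 0.222 0.   ]
top timer_back 0.98 [164. 269.] [0.404 0.408 0.02 ]
top timer_back 0.94 [225. 174.] [0.656 0.251 0.02 ]
top timer_back 0.77 [224. 322.] [0.263 0.246 0.02 ]
top fence 0.63 [326. 168.] [ 0.679 -0.021  0.   ]
top fence_face 0.94 [326. 163.] [ 0.686 -0.021  0.02 ]
top button_top 0.61 [225. 200.] [0.575 0.24  0.064]
top button_top 0.61 [182. 286.] [0.357 0.344 0.064]
top button_top 0.42 [199. 344.] [0.21  0.297 0.064]
```

View pics/crop.png

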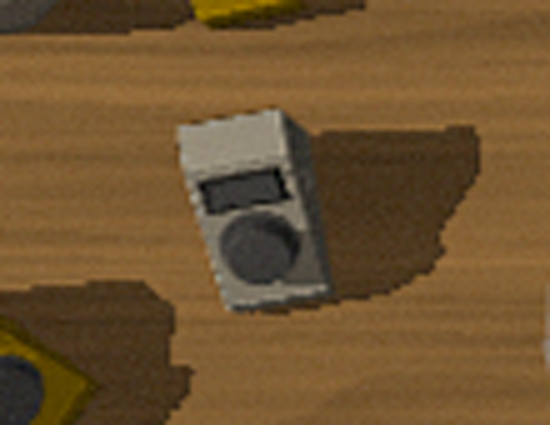

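The crop shows the white timer alone, with its back towards +x at about 11° yaw. I'll grasp it from the front, tilted 40°.

```bash
cat >> h.py <<'E'
from scipy.spatial.transform import Rotation as R
def tool(yaw,tilt):
    a,t=np.radians([yaw,tilt]); z=np.array([np.sin(t)*np.cos(a),np.sin(t)*np.sin(a),-np.cos(t)]); y=np.array([-np.sin(a),np.cos(a),0]); return np.stack([np.cross(y,z),y,z],1)
def frm(o,yaw,p):
    return np.r_[o,0]+R.from_euler("z",yaw,degrees=True).apply(p)
def plan(targets,P=None,M=None):
    s=observe(); P=np.array(s["position"]) if P is None else P; M=np.array(s["tool_rot"]) if M is None else M
    for p,m in targets:
        m=M if m is None else m; p=P if p is None else np.array(p)
        w=R.from_matrix(M.T@m).as_rotvec(); d=M.T@(p-P)*100
        print("shift(before turn) cm",np.round(d,2),"then turn",np.round(w,3),"to",np.round(p,3)); P,M=p,m
E
python3 - <<'E'
from h import *
s=observe(); print(np.round(s["tool_rot"],3),s["time_s"])
T=tool(11,40); g=frm([.456,.225],11,[.004,0,.024]); pre=g-T[:,2]*.13
plan([((pre[0],pre[1],.231),None),(None,T),(pre,None),(g,None)])
E
```

```text
[[-0.963  0.268  0.   ]
 [ 0.268  0.963 -0.   ]
 [-0.    -0.    -1.   ]] 1.2
shift(before turn) cm [-3.077e+01 -2.464e+01  3.000e-02] then turn [0. 0. 0.] to [0.378 0.21  0.231]
shift(before turn) cm [0. 0. 0.] then turn [-0.162 -0.685 -0.445] to [0.378 0.21  0.231]
shift(before turn) cm [6.9  0.   8.23] then turn [0. 0. 0.] to [0.378 0.21  0.124]
shift(before turn) cm [-0.  0. 13.] then turn [0. 0. 0.] to [0.46  0.226 0.024]
```

Emit:
move_arm:
  jaw: [8.5,8.5,8.5,8.5,8.5,8.5,8.5,8.5,8.5,8.5,8.5,8.5]
  dp:
    - [-2.56,-2.05,0]
    - [-2.56,-2.05,0]
    - [-2.56,-2.05,0]
    - [-2.56,-2.05,0]
    - [-2.56,-2.05,0]
    - [-2.56,-2.05,0]
    - [-2.56,-2.05,0]
    - [-2.56,-2.05,0]
    - [-2.56,-2.05,0]
    - [-2.56,-2.05,0]
    - [-2.56,-2.05,0]
    - [-2.56,-2.05,0]
  turn:
    - [0,0,0]
    - [0,0,0]
    - [0,0,0]
    - [0,0,0]
    - [0,0,0]
    - [0,0,0]
    - [0,0,0]
    - [0,0,0]
    - [0,0,0]
    - [0,0,0]
    - [0,0,0]
    - [0,0,0]
  force: 30

```text
time_s: 2.2
position: [0.3782, 0.2089, 0.2315]
tool_rot: [[-0.963, 0.268, 0.001], [0.268, 0.963, 0.0], [-0.0, 0.0, -1.0]]
ft_force: [0.3, 0.9, 0.3]
grip_width: 0.0849
gripper_force: 0.0
```

Emit:
move_arm:
  jaw: [8.5,8.5,8.5,8.5,8.5,8.5,8.5,8.5,8.5,8.5]
  dp:
    - [0,0,0]
    - [0,0,0]
    - [0,0,0]
    - [0,0,0]
    - [0,0,0]
    - [0,0,0]
    - [0,0,0]
    - [0,0,0]
    - [0,0,0]
    - [0,0,0]
  turn:
    - [-0.02,-0.086,-0.056]
    - [-0.02,-0.086,-0.056]
    - [-0.02,-0.086,-0.056]
    - [-0.02,-0.086,-0.056]
    - [-0.02,-0.086,-0.056]
    - [-0.02,-0.086,-0.056]
    - [-0.02,-0.086,-0.056]
    - [-0.02,-0.086,-0.056]
    - [0,0,0]
    - [0,0,0]

```text
time_s: 3.03
position: [0.3772, 0.2101, 0.2312]
tool_rot: [[-0.752, -0.191, 0.631], [-0.148, 0.982, 0.121], [-0.642, -0.003, -0.766]]
ft_force: [-0.1, -0.4, 0.5]
grip_width: 0.085
gripper_force: 0.0
```

```bash
python3 - <<'E'
from h import *
s=observe(); im,d=cams.get_image("wrist"); save("w1.png",im); P=pts("wrist",d,s)
m=(abs(P[...,0]-.456)<.085)&(abs(P[...,1]-.225)<.07)&(P[...,2]>.012)&(P[...,2]<.12)&(im.max(-1).astype(int)-im.min(-1)<60)
Q=P[m]; r=cv2.minAreaRect((Q[:,:2]*1000).astype(np.float32)); print(len(Q),r,np.percentile(Q[:,2],[2,50,99]))
t=Q[Q[:,2]>.081]; r=cv2.minAreaRect((t[:,:2]*1000).astype(np.float32)); print(len(t),r)
T=tool(11,40); g=frm([.456,.225],11,[.004,0,.024]); pre=g-T[:,2]*.13
plan([(None,T),(pre,None),(g,None)])
E
```

```text
7532 ((455.2478942871094, 224.4425506591797), (91.81242370605469, 53.8607292175293), 9.95772647857666) [0.01559068 0.06239149 0.08597005]
1321 ((482.95745849609375, 229.3874053955078), (35.01157760620117, 53.86936569213867), 9.151062965393066)
shift(before turn) cm [0. 0. 0.] then turn [-0.002  0.001  0.002] to [0.378 0.21  0.232]
shift(before turn) cm [ 6.97 -0.05  8.28] then turn [0. 0. 0.] to [0.378 0.21  0.124]
shift(before turn) cm [-0.  0. 13.] then turn [0. 0. 0.] to [0.46  0.226 0.024]
```

View pics/w1.png

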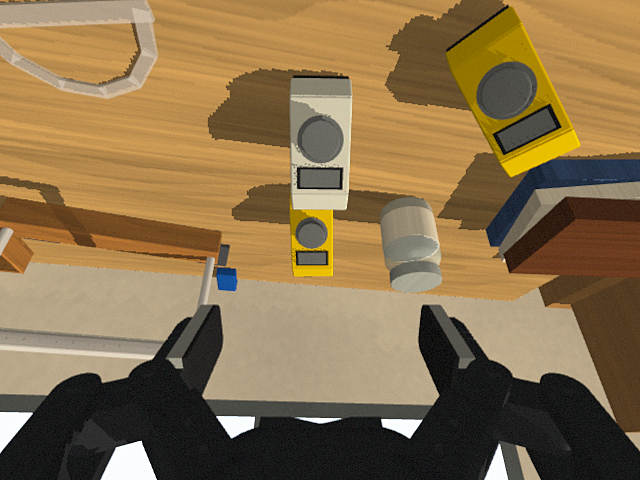

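Emit:
move_arm:
  jaw: [8.5,8.5,8.5,8.5,8.5,8.5,8.5,8.5,8.5,8.5,8.5,8.5]
  dp:
    - [1.74,-0.02,2.07]
    - [1.74,-0.02,2.07]
    - [1.74,-0.02,2.07]
    - [1.74,-0.02,2.07]
    - [0,0,2]
    - [0,0,2]
    - [0,0,2]
    - [0,0,2]
    - [0,0,2]
    - [0,0,1.5]
    - [0,0,1.5]
    - [0,0,0]
  turn:
    - [0,0,0]
    - [0,0,0]
    - [0,0,0]
    - [0,0,0]
    - [0,0,0]
    - [0,0,0]
    - [0,0,0]
    - [0,0,0]
    - [0,0,0]
    - [0,0,0]
    - [0,0,0]
    - [0,0,0]

```text
time_s: 4.08
position: [0.4606, 0.253, 0.0787]
tool_rot: [[-0.79, -0.156, 0.593], [-0.155, 0.987, 0.053], [-0.594, -0.05, -0.803]]
ft_force: [0.6, 0.1, -0.0]
grip_width: 0.0853
gripper_force: 0.0
```

Emit:
move_arm:
  jaw: [5,5,5,5,5,5,5,5,5,5]
  dp:
    - [0,0,0]
    - [0,0,0]
    - [0,0,0]
    - [0,0,0]
    - [0,0,0]
    - [0,0,0]
    - [0,0,0]
    - [0,0,0]
    - [0,0,0]
    - [0,0,0]
  turn:
    - [0,0,0]
    - [0,0,0]
    - [0,0,0]
    - [0,0,0]
    - [0,0,0]
    - [0,0,0]
    - [0,0,0]
    - [0,0,0]
    - [0,0,0]
    - [0,0,0]
  force: 30

```text
time_s: 4.92
position: [0.4579, 0.2526, 0.0797]
tool_rot: [[-0.79, -0.159, 0.593], [-0.156, 0.986, 0.056], [-0.594, -0.048, -0.803]]
ft_force: [0.3, 0.3, -0.3]
grip_width: 0.0502
gripper_force: 0.0
```

```bash
python3 - <<'E'
from h import *
s=observe(); p=np.array(s["position"]); M=np.array(s["tool_rot"])
up=p+[0,0,.05]
# timer offset in tool frame: TCP at timer (.004,0,.024)
F=[.6815,-.020]; T=tool(-7,40)
tgt=frm(F,-7,[-.045-.02+.004,0,0]); tgt[2]=p[2]+.002
far=frm(F,-7,[-.045-.11+.004,0,0]); far[2]=p[2]+.05
plan([(up,None),(far,None),(None,T),(far*[1,1,0]+[0,0,p[2]+.03],None),(tgt,None)])
E
```

```text
shift(before turn) cm [-2.97 -0.24 -4.02] then turn [0. 0. 0.] to [0.458 0.253 0.13 ]
shift(before turn) cm [ -1.86 -26.24   2.95] then turn [0. 0. 0.] to [ 0.532 -0.002  0.13 ]
shift(before turn) cm [0. 0. 0.] then turn [ 0.137 -0.055  0.251] to [ 0.532 -0.002  0.13 ]
shift(before turn) cm [1.29 0.   1.53] then turn [0. 0. 0.] to [ 0.532 -0.002  0.11 ]
shift(before turn) cm [-5.09  0.    7.93] then turn [0. 0. 0.] to [ 0.621 -0.013  0.082]
```

The arm stopped short of the target, so I'll check the joints.

```bash
python3 - <<'E'
from h import *
s=observe(); print(np.round(s["q"],1))
im,d=cams.get_image("top"); P=pts("top",d); save("t2.png",im[150:330,150:350])
E
```

```text
[ 20.3  24.1 115.4 -61.4  10.  -21.6]
```

Joint 5 is at its 10° limit. That means an outward tilt isn't available this close in, so here I'll grasp with the tool pointing down. First I'll back up and gather joint samples to fit the kinematics.

Emit:
move_arm:
  jaw: [5,5,5,5,8.5,8.5,8.5]
  dp:
    - [-1.5,-0.1,-2]
    - [-1.5,-0.1,-2]
    - [-1.5,-0.1,-2]
    - [-1.5,-0.1,-2]
    - [0,0,0]
    - [0,0,0]
    - [0,0,0]
  turn:
    - [0,0,0]
    - [0,0,0]
    - [0,0,0]
    - [0,0,0]
    - [0,0,0]
    - [0,0,0]
    - [0,0,0]

```text
time_s: 5.55
position: [0.4591, 0.2519, 0.1617]
tool_rot: [[-0.788, -0.153, 0.596], [-0.155, 0.987, 0.049], [-0.596, -0.054, -0.801]]
ft_force: [-0.8, 0.4, 0.1]
grip_width: 0.0834
gripper_force: 0.0
```

```bash
cat >> h.py <<'E'
import json
def log():
    s=observe(); open("k.jsonl","a").write(json.dumps([list(map(float,s["q"])),list(map(float,s["position"])),np.array(s["tool_rot"]).tolist()])+"\n"); print(np.round(s["q"],1),np.round(s["position"],4),s["time_s"])
E
python3 - <<'E'
from h import *
log(); T=tool(10,0); g=frm([.4555,.2248],10.3,[.003,0,.024]);
plan([(None,T),(g+[0,0,.11],None),(g,None)])
im,d=cams.get_image("top"); P=pts("top",d)
Q=P[215:280,200:260].reshape(-1,3); Q=Q[(Q[:,2]>.015)&(Q[:,2]<.088)]
print(len(Q),cv2.minAreaRect((Q[:,:2]*1000).astype(np.float32)))
E
```

```text
[ 20.4  14.7 109.3 -25.4  22.3 -58.8] [0.4591 0.2519 0.1617] 5.55
shift(before turn) cm [0. 0. 0.] then turn [-0.059  0.638 -0.002] to [0.459 0.252 0.162]
shift(before turn) cm [ 0.52 -2.6   2.77] then turn [0. 0. 0.] to [0.458 0.225 0.134]
shift(before turn) cm [ 0.  0. 11.] then turn [0. 0. 0.] to [0.458 0.225 0.024]
477 ((456.02423095703125, 225.7362060546875), (90.0751724243164, 55.016273498535156), 9.695682525634766)
```

Emit:
move_arm:
  jaw: [8.5,8.5,8.5,8.5,8.5,8.5,8.5,8.5,8.5]
  dp:
    - [0,0,0]
    - [0,0,0]
    - [0,0,0]
    - [0,0,0]
    - [0,0,0]
    - [0,0,0]
    - [0.26,-1.3,0]
    - [0.26,-1.3,0]
    - [0,0,0]
  turn:
    - [-0.01,0.106,0]
    - [-0.01,0.106,0]
    - [-0.01,0.106,0]
    - [-0.01,0.106,0]
    - [-0.01,0.106,0]
    - [-0.01,0.106,0]
    - [0,0,0]
    - [0,0,0]
    - [0,0,0]

```text
time_s: 6.35
position: [0.4588, 0.2237, 0.1606]
tool_rot: [[-0.986, -0.169, 0.003], [-0.169, 0.986, 0.001], [-0.003, -0.0, -1.0]]
ft_force: [0.3, 0.0, -0.1]
grip_width: 0.0846
gripper_force: 0.0
```

```bash
python3 - <<'E'
from h import *
log(); T=tool(10,0); g=frm([.4555,.2248],10.3,[.003,0,.024]);
plan([(None,T),(g,None)])
E
```

```text
[ 12.7  21.6  87.4  -0.   70.8 -87.1] [0.4588 0.2237 0.1606] 6.35
shift(before turn) cm [0. 0. 0.] then turn [-0.     0.003 -0.004] to [0.459 0.224 0.161]
shift(before turn) cm [ 0.    0.17 13.66] then turn [0. 0. 0.] to [0.458 0.225 0.024]
```

Emit:
move_arm:
  jaw: [8.5,8.5,8.5,8.5,8.5,8.5,8.5]
  dp:
    - [0,0.05,2.5]
    - [0,0.05,2.5]
    - [0,0.05,2.5]
    - [0,0,2.5]
    - [0,0,2]
    - [0,0,1.6]
    - [0,0,0]
  turn:
    - [0,0,0]
    - [0,0,0]
    - [0,0,0]
    - [0,0,0]
    - [0,0,0]
    - [0,0,0]
    - [0,0,0]

```text
time_s: 6.93
position: [0.4575, 0.227, 0.0228]
tool_rot: [[-0.985, -0.171, -0.0], [-0.171, 0.985, 0.001], [0.0, 0.001, -1.0]]
ft_force: [-0.8, 0.1, -0.6]
grip_width: 0.0847
gripper_force: 0.0
```

```bash
python3 - <<'E'
from h import *
from scipy.optimize import least_squares
log()
D=[([62.091,21.807,74.336,0,83.858,-12.336],[.14763,.52979,.23131],[[-.963,.268,0],[.268,.963,0],[0,0,-1]]),([20.3,24.1,115.4,-61.4,10.,-21.6],[.4579,.2526,.0797],[[-.79,-.159,.593],[-.156,.986,.056],[-.594,-.048,-.803]])]+[json.loads(l) for l in open("k.jsonl")]
def wrist(x,q):
    a0,z0,l1,l2,e,off,L=x; q=np.radians(q); s=q[1]+q[2]
    r=a0+l1*np.sin(q[1])+l2*np.sin(s)+e*np.cos(s); z=z0+l1*np.cos(q[1])+l2*np.cos(s)-e*np.sin(s)
    c,sn=np.cos(q[0]),np.sin(q[0]); return np.array([c*r-sn*off,sn*r+c*off,z])
f=lambda x: np.r_[np.concatenate([wrist(x,q)+x[6]*np.array(M)[:,2]-p for q,p,M in D]),1e-3*x]
o=least_squares(f,[0,.2,.4,.35,0,.117,.25]); print(np.round(o.x,4),np.round(o.fun*1000,1))
np.save("kin.npy",o.x)
E
```

```text
[ 13.1  32.7  96.5   0.   50.8 -86.8] [0.4575 0.227  0.0228] 6.9333
[-1.000e-04  1.300e-01  5.368e-01  3.509e-01  1.027e-01  1.175e-01
  2.574e-01] [ 0.  -0.   0.  -0.   0.   0.1  0.   0.  -0.1  0.  -0.  -0.   0.   0.
 -0.1 -0.   0.1  0.5  0.4  0.1  0.1  0.3]
```

Emit:
move_arm:
  jaw: [5,5,5,5,5,5,5,5]
  dp:
    - [0,0,0]
    - [0,0,0]
    - [0,0,0]
    - [0,0,0]
    - [0,0,0]
    - [0,0,0]
    - [0,0,0]
    - [0,0,0]
  turn:
    - [0,0,0]
    - [0,0,0]
    - [0,0,0]
    - [0,0,0]
    - [0,0,0]
    - [0,0,0]
    - [0,0,0]
    - [0,0,0]
  force: 30

```text
time_s: 7.6
position: [0.4601, 0.2274, 0.0272]
tool_rot: [[-0.985, -0.172, 0.009], [-0.172, 0.985, 0.003], [-0.009, 0.002, -1.0]]
ft_force: [-1.1, 0.1, 6.5]
grip_width: 0.0539
gripper_force: 30.1
```

```bash
cat >> h.py <<'E'
from scipy.optimize import least_squares
X=np.load("kin.npy")
def wrist(q):
    a0,z0,l1,l2,e,off,L=X; s=q[1]+q[2]
    r=a0+l1*np.sin(q[1])+l2*np.sin(s)+e*np.cos(s); z=z0+l1*np.cos(q[1])+l2*np.cos(s)-e*np.sin(s)
    c,sn=np.cos(q[0]),np.sin(q[0]); return np.array([c*r-sn*off,sn*r+c*off,z])
def q5(p,T):
    w=np.array(p)-X[6]*T[:,2]; o=least_squares(lambda q:wrist(q)-w,np.radians([0,25,100])); q=o.x; s=q[1]+q[2]
    u=np.array([np.cos(q[0])*np.sin(s),np.sin(q[0])*np.sin(s),np.cos(s)])
    v=T.T@u
    return np.round([*np.degrees(q),np.degrees(s),np.degrees(np.arccos(u@T[:,2]))],1),np.round(o.cost*1e6,1)
F=np.array([.6815,-.020]); FY=-7
E
python3 - <<'E'
from h import *
for t in(30,35,40,45,50):
  for yaw in (-25,-7,10):
    T=tool(yaw,t)
    print(t,yaw,*[q5(frm(F,FY,p),T)[0][[0,3,4]] for p in([-.0714,0,.0639],[-.090,0,.02],[-.13,0,.02])])
E
```

```text
30 -25 [ -8.7 129.6  22.8] [ -8.8 137.9  15.3] [ -9.  142.1  11.9]
30 -7 [-13.6 130.8  19.6] [-13.8 139.3  11.4] [-14.5 143.6   7.6]
30 10 [-18.  130.6  26. ] [-18.4 139.1  19.5] [-19.6 143.4  17.3]
35 -25 [ -8.1 133.   16.3] [ -8.1 141.5  10.7] [ -8.2 145.9   9.5]
35 -7 [-13.8 134.4  11.4] [-14.1 143.3   4.5] [-14.9 147.8   5.2]
35 10 [-19.1 134.2  21.5] [-19.6 143.   17.4] [-20.9 147.6  17.2]
40 -25 [ -7.4 136.5  12.2] [ -7.4 145.3  11.9] [ -7.5 150.   14.1]
40 -7 [-14.1 138.3   4.9] [-14.4 147.5   8.7] [-15.2 152.4  13.2]
40 10 [-20.3 138.   19.8] [-20.9 147.2  19.5] [-22.3 152.1  21.4]
45 -25 [ -6.7 140.4  13.4] [ -6.7 149.4  18.1] [ -6.7 154.4  21.9]
45 -7 [-14.4 142.5   9. ] [-14.8 152.1  17.7] [-15.6 157.5  22.9]
45 10 [-21.4 142.2  21.8] [-22.1 151.7  24.9] [-23.7 157.1  28.3]
50 -25 [ -6.1 144.4  19.2] [ -6.1 153.7  26.2] [ -6.  159.1  30.8]
50 -7 [-14.7 147.   17.7] [-15.1 156.9  27.3] [-16.  163.   33.3]
50 10 [-22.5 146.6  26.8] [-23.3 156.4  32.3] [-25.1 162.5  36.7]
```

```bash
python3 - <<'E'
from h import *
s=observe(); p=np.array(s["position"]); print(p,np.round(s["q"],1))
T=tool(-7,0); t=frm(F,-7,[-.145,0,0]); hi=np.r_[t[:2],p[2]+.04]; lo=np.r_[t[:2],p[2]+.001]
plan([(p+[0,0,.04],None),(hi,None),(None,T),(lo,None)])
# full FK check
def Rm(a,t): return R.from_euler(a,t,degrees=True).as_matrix()
for s4 in(1,-1):
  for s6 in(1,-1):
    C=[]
    for l in open("k.jsonl"):
      q,_,M=json.loads(l); A=Rm("z",q[0])@Rm("y",q[1]+q[2])@Rm("z",s4*q[3])@Rm("y",q[4])@Rm("z",s6*q[5]); C.append(A.T@np.array(M))
    print(s4,s6,np.abs(C[0]-C[1]).max(),np.round(C[1],3).tolist())
E
```

```text
[0.46005998 0.22744963 0.02724855] [ 13.   32.3  96.3   0.1  50.9 -86.9]
shift(before turn) cm [-0.04  0.01 -4.  ] then turn [0. 0. 0.] to [0.46  0.227 0.067]
shift(before turn) cm [ -3.69 -23.97  -0.  ] then turn [0. 0. 0.] to [ 0.538 -0.002  0.067]
shift(before turn) cm [0. 0. 0.] then turn [0.003 0.009 0.295] to [ 0.538 -0.002  0.067]
shift(before turn) cm [0.  0.  3.9] then turn [0. 0. 0.] to [ 0.538 -0.002  0.028]
1 1 3.6695705802974523e-16 [[-0.0, -1.0, -0.0], [1.0, 0.0, -0.0], [0.0, -0.0, 1.0]]
1 -1 0.7845776978021554 [[0.102, 0.995, 0.0], [-0.995, 0.102, 0.0], [0.0, -0.0, 1.0]]
-1 1 0.7394386110919533 [[0.0, -1.0, 0.0], [1.0, 0.0, -0.0], [0.0, 0.0, 1.0]]
-1 -1 0.31731275186400765 [[0.102, 0.995, -0.0], [-0.995, 0.102, -0.0], [0.0, 0.0, 1.0]]
```

Emit:
move_arm:
  jaw: [5,5,5,5,5,5,5,5,5,5,5,5]
  dp:
    - [0,0,-2]
    - [0,0,-2]
    - [-0.37,-2.4,0]
    - [-0.37,-2.4,0]
    - [-0.37,-2.4,0]
    - [-0.37,-2.4,0]
    - [-0.37,-2.4,0]
    - [-0.37,-2.4,0]
    - [-0.37,-2.4,0]
    - [-0.37,-2.4,0]
    - [-0.37,-2.4,0]
    - [-0.37,-2.4,0]
  turn:
    - [0,0,0]
    - [0,0,0]
    - [0,0,0]
    - [0,0,0]
    - [0,0,0]
    - [0,0,0]
    - [0,0,0]
    - [0,0,0]
    - [0,0,0]
    - [0,0,0]
    - [0,0,0]
    - [0,0,0]

```text
time_s: 8.6
position: [0.5369, -0.0041, 0.0662]
tool_rot: [[-0.985, -0.171, 0.006], [-0.171, 0.985, 0.003], [-0.006, 0.002, -1.0]]
ft_force: [0.2, 0.9, -0.9]
grip_width: 0.0539
gripper_force: 29.8
```

Emit:
move_arm:
  jaw: [5,5,5,5,5,5]
  dp:
    - [0,0,0]
    - [0,0,0]
    - [0,0,0]
    - [0,0,0]
    - [0,0,0]
    - [0,0,0]
  turn:
    - [0,0,0.074]
    - [0,0,0.074]
    - [0,0,0.074]
    - [0,0,0.074]
    - [0,0,0]
    - [0,0,0]

```text
time_s: 9.1
position: [0.5368, -0.0029, 0.0662]
tool_rot: [[-0.993, 0.121, 0.006], [0.121, 0.993, 0.003], [-0.006, 0.003, -1.0]]
ft_force: [0.8, 0.1, -1.7]
grip_width: 0.0538
gripper_force: 29.8
```

```bash
cat >> h.py <<'E'
def Rm(a,t): return R.from_euler(a,t,degrees=True).as_matrix()
def ik(p,T):
    q=q5(p,T)[0]; E=Rm("y",-q[3])@Rm("z",-q[0])@T@Rm("z",-90)
    a,b,c=R.from_matrix(E).as_euler("ZYZ",degrees=True); w=lambda x:(x+180)%360-180
    return np.round([q[0],q[1],q[2],a,b,w(c)],1)
def fpos(): # TCP in fence frame
    p=np.array(observe()["position"]); return R.from_euler("z",-FY,degrees=True).apply(p-np.r_[F,0])
E
python3 - <<'E'
from h import *
s=observe(); p=np.array(s["position"]); print(p,fpos(),s["grip_width"],s["gripper_force"],np.round(s["q"],1))
im,d=cams.get_image("top"); P=pts("top",d); save("t3.png",cv2.resize(im[120:300,210:430],None,fx=3,fy=3))
t=frm(F,-7,[-.145,0,0]); plan([(np.r_[t[:2],p[2]],tool(-7,0))])
E
```

```text
[ 0.53675312 -0.00292171  0.06617673] [-0.14574928 -0.00068922  0.06617673] 0.053807034048797435 29.765653610229492 [-13.1  30.7  90.2   0.3  58.8 -96.2]
shift(before turn) cm [-0.07  0.07 -0.  ] then turn [0.003 0.006 0.001] to [ 0.538 -0.002  0.066]
```

View pics/t3.png

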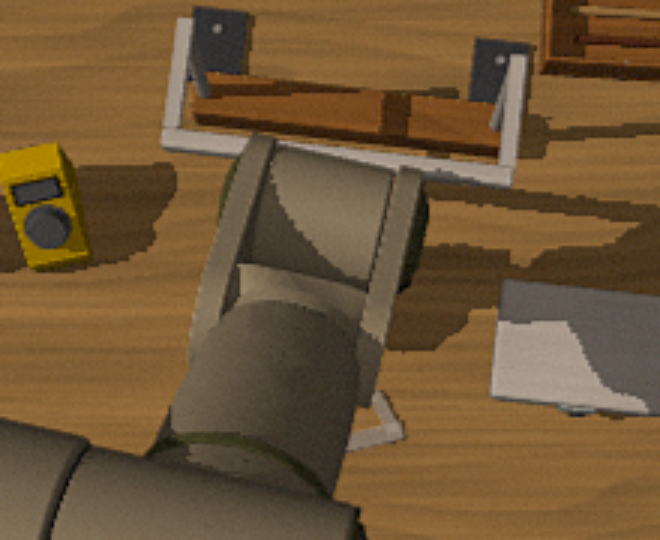

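Emit:
move_arm:
  jaw: [5,5,5,5,5,8.5,8.5,8.5,8.5,8.5,8.5]
  dp:
    - [0,0,1.3]
    - [0,0,1.2]
    - [0,0,0.8]
    - [0,0,0.5]
    - [0,0,0]
    - [0,0,0]
    - [0,0,0]
    - [0,0,0]
    - [0,0,0]
    - [0,0,0]
    - [0,0,0]
  turn:
    - [0,0,0]
    - [0,0,0]
    - [0,0,0]
    - [0,0,0]
    - [0,0,0]
    - [0,0,0]
    - [0,0,0]
    - [0,0,0]
    - [0,0,0]
    - [0,0,0]
    - [0,0,0]

```text
time_s: 10.07
position: [0.5372, -0.0029, 0.0282]
tool_rot: [[-0.992, 0.123, 0.007], [0.123, 0.992, 0.002], [-0.006, 0.003, -1.0]]
ft_force: [-0.4, 0.6, 0.5]
grip_width: 0.0848
gripper_force: 0.0
```

```bash
python3 - <<'E'
from h import *
print(fpos(),observe()["grip_width"])
T=tool(-7,25)
up=frm(F,-7,[-.147,0,.16]); b=frm(F,-7,[-.28,0,.16]); st=frm(F,-7,[-.22,0,.015]); en=frm(F,-7,[-.10,0,.015])
for p in (b,st,en): print(ik(p,T))
plan([(up,None),(b,None),(None,T),(st,None),(en,None)])
for yaw in(5,10):
  for tilt in (36,40):
    T=tool(yaw,tilt)@Rm("z",90); print(yaw,tilt,[ik(frm(F,-7,c)-T[:,2]*k,T).tolist() for k in(0,.05,.1) for c in [[-.0714,0,.0639]]])
E
```

```text
[-0.145328   -0.0006034   0.02824736] 0.08476028210288931
[ -18.     3.1  118.8    8.3   33.8 -106.9]
[ -16.1   28.   122.4   38.2    6.2 -136.3]
[ -13.7   33.7  103.7    9.2   17.9 -104.9]
shift(before turn) cm [  0.09   0.1  -13.18] then turn [0. 0. 0.] to [ 0.536 -0.002  0.16 ]
shift(before turn) cm [13.3  -0.02 -0.08] then turn [0. 0. 0.] to [0.404 0.014 0.16 ]
shift(before turn) cm [0. 0. 0.] then turn [ 0.003 -0.43  -0.002] to [0.404 0.014 0.16 ]
shift(before turn) cm [ 0.69 -0.   15.68] then turn [0. 0. 0.] to [0.463 0.007 0.015]
shift(before turn) cm [-10.88  -0.     5.07] then turn [0. 0. 0.] to [ 0.582 -0.008  0.015]
5 36 [[-17.8, 30.3, 104.9, 50.8, 17.1, -68.3], [-19.4, 24.0, 107.1, 43.3, 20.7, -61.5], [-21.2, 17.5, 108.5, 36.9, 25.6, -55.8]]
5 40 [[-18.6, 30.7, 107.6, 74.8, 15.5, -92.8], [-20.4, 24.3, 110.4, 63.7, 17.9, -82.6], [-22.6, 17.5, 112.4, 53.5, 21.8, -73.2]]
10 36 [[-19.3, 30.5, 104.5, 53.7, 20.9, -76.2], [-21.3, 24.2, 106.6, 47.1, 24.7, -70.5], [-23.5, 17.8, 107.9, 41.2, 29.5, -65.4]]
10 40 [[-20.3, 30.9, 107.1, 72.8, 19.8, -95.9], [-22.6, 24.5, 109.9, 64.1, 22.7, -88.3], [-25.2, 17.9, 111.8, 55.6, 26.7, -80.9]]
```

Emit:
move_arm:
  jaw: [8.5,8.5,8.5,8.5,8.5,3,3,3,3,3,3,3]
  dp:
    - [0,0,-2]
    - [0,0,-3]
    - [0,0,-3]
    - [0,0,-3]
    - [0,0,-2]
    - [2.1,0,0]
    - [2.1,0,0]
    - [2.1,0,0]
    - [2.1,0,0]
    - [0,0,0]
    - [0,0,0]
    - [0,0,0]
  turn:
    - [0,0,0]
    - [0,0,0]
    - [0,0,0]
    - [0,0,0]
    - [0,0,0]
    - [0,0,0]
    - [0,0,0]
    - [0,0,0]
    - [0,-0.105,0]
    - [0,-0.105,0]
    - [0,-0.105,0]
    - [0,0,0]

```text
time_s: 11.07
position: [0.45, 0.008, 0.1571]
tool_rot: [[-0.941, 0.123, 0.315], [0.118, 0.992, -0.036], [-0.317, 0.004, -0.949]]
ft_force: [-1.4, -0.3, 0.3]
grip_width: 0.0302
gripper_force: 0.0
```

```bash
python3 - <<'E'
from h import *
s=observe();print(fpos(),np.round(s["q"],1))
im,d=cams.get_image("wrist"); save("w2.png",im); P=pts("wrist",d,s)
Q=P.reshape(-1,3); G=R.from_euler("z",-FY,degrees=True).apply(Q-np.r_[F,0])
m=(d.ravel()>0)&(abs(G[:,0]+.148)<.075)&(abs(G[:,1])<.06)&(G[:,2]>.012)&(G[:,2]<.095)
r=cv2.minAreaRect((G[m,:2]*1000).astype(np.float32)); print(m.sum(),r)
t=m&(G[:,2]>.081); print(cv2.minAreaRect((G[t,:2]*1000).astype(np.float32)))
T=tool(-7,18); st=frm(F,-7,[-.222,0,.02]); en=frm(F,-7,[-.102,0,.02]); print(ik(st,T),ik(en,T))
plan([(None,T),(st,None),(en,None)])
E
```

```text
[-0.23319064 -0.00042254  0.15707077] [ -15.9    9.8  108.8    4.3   43.3 -101.5]
8624 ((-150.25608825683594, -0.18236541748046875), (53.981937408447266, 90.4554443359375), 89.7847671508789)
((-122.68103790283203, -0.4858264923095703), (34.55741500854492, 53.76833724975586), 0.672201931476593)
[ -15.4   26.8  117.4    8.3   18.3 -105.9] [-13.3  33.6  98.7   3.9  29.9 -99.4]
shift(before turn) cm [0. 0. 0.] then turn [ 0.003  0.005 -0.003] to [0.451 0.008 0.158]
shift(before turn) cm [ 3.33  0.07 13.39] then turn [0. 0. 0.] to [0.461 0.007 0.02 ]
shift(before turn) cm [-11.41   0.     3.71] then turn [0. 0. 0.] to [ 0.58  -0.008  0.02 ]
```

View pics/w2.png

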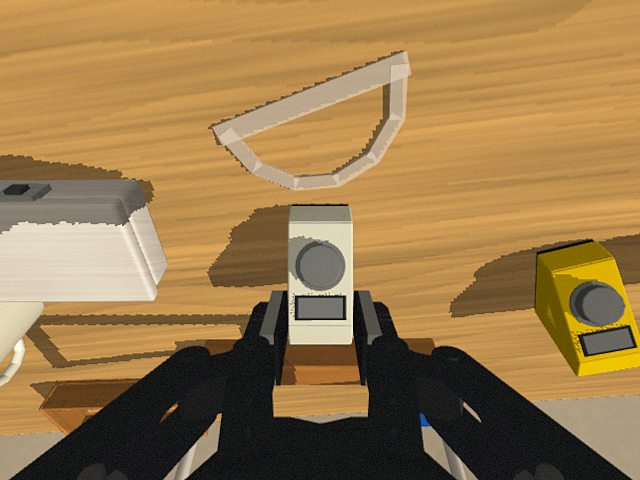

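The timer (pixel 320,275) stands square in front of the fence with its front at fence x -195 mm. The protractor sits just on the near side, at about (310,120).

Emit:
move_arm:
  jaw: [3,3,3,3,3,3,3,3]
  dp:
    - [0.5,0,2.3]
    - [0.55,0,2.3]
    - [0.55,0,2.2]
    - [0.55,0,2.2]
    - [0.55,0,2.2]
    - [0.55,0,2.2]
    - [0,0,0]
    - [0,0,0]
  turn:
    - [0,0,0]
    - [0,0,0]
    - [0,0,0]
    - [0,0,0]
    - [0,0,0]
    - [0,0,0]
    - [0,0,0]
    - [0,0,0]

```text
time_s: 11.78
position: [0.465, 0.0061, 0.0195]
tool_rot: [[-0.943, 0.123, 0.31], [0.118, 0.992, -0.034], [-0.312, 0.004, -0.95]]
ft_force: [0.4, -0.2, 0.2]
grip_width: 0.0298
gripper_force: 0.0
```

```bash
python3 - <<'E'
from h import *
s=observe();print(fpos(),np.round(s["q"],1))
en=frm(F,-7,[-.110,0,.02]); plan([(en,None)])
E
```

```text
[-0.21808321 -0.00043237  0.01950122] [ -15.5   27.   117.     9.2   18.2 -106.7]
shift(before turn) cm [-10.28   0.05   3.33] then turn [0. 0. 0.] to [ 0.572 -0.007  0.02 ]
```

Emit:
move_arm:
  jaw: [3,3,3,3,3,3,3,3,3,3,3,3]
  dp:
    - [-0.86,0,0.28]
    - [-0.86,0,0.28]
    - [-0.86,0,0.28]
    - [-0.86,0,0.28]
    - [-0.86,0,0.28]
    - [-0.86,0,0.28]
    - [-0.86,0,0.28]
    - [-0.86,0,0.28]
    - [-0.86,0,0.28]
    - [-0.86,0,0.28]
    - [-0.86,0,0.28]
    - [-0.5,0,0.16]
  turn:
    - [0,0,0]
    - [0,0,0]
    - [0,0,0]
    - [0,0,0]
    - [0,0,0]
    - [0,0,0]
    - [0,0,0]
    - [0,0,0]
    - [0,0,0]
    - [0,0,0]
    - [0,0,0]
    - [0,0,0]

```text
time_s: 12.78
position: [0.5696, -0.007, 0.0209]
tool_rot: [[-0.941, 0.123, 0.314], [0.118, 0.992, -0.036], [-0.316, 0.003, -0.949]]
ft_force: [0.3, 0.6, -0.7]
grip_width: 0.0302
gripper_force: 0.2
```

```bash
cat > look.py <<'E'
from h import *
import sys
s=observe();print(fpos(),np.round(s["q"],1),np.round(s["ft_force"],1))
im,d=cams.get_image("wrist"); save(sys.argv[1],im); P=pts("wrist",d,s)
G=R.from_euler("z",-FY,degrees=True).apply(P.reshape(-1,3)-np.r_[F,0])
c=im.reshape(-1,3).astype(int); m=(d.ravel()>0)&(abs(G[:,1])<.06)&(G[:,2]>.05)&(G[:,2]<.1)&(G[:,0]>-.14)&(G[:,0]<.02)&(np.ptp(c,axis=1)<60)
t=m&(G[:,2]>.081)&(G[:,2]<.09)
for k in(m,t):
    if k.sum()>5: print(k.sum(),cv2.minAreaRect((G[k,:2]*1000).astype(np.float32)),np.round(1000*np.percentile(G[k,0],[1,99])),np.round(1000*np.percentile(G[k,1],[1,99])))
E
python3 look.py w3.png
```

```text
[-0.1126574  -0.00069308  0.02092031] [ -13.6   32.8  100.7    4.7   28.2 -100.4] [ 0.3  0.6 -0.7]
16253 ((-107.60134887695312, -0.5465469360351562), (64.79329681396484, 101.67134094238281), 0.0032245435286313295) [-140.  -80.] [-48.  47.]
2114 ((-129.3150177001953, -0.7883224487304688), (21.288190841674805, 98.6096420288086), 0.02370678447186947) [-140. -121.] [-49.  47.]
```

Emit:
move_arm:
  jaw: [3,3,3,3,3]
  dp:
    - [-0.28,0,0.09]
    - [-0.28,0,0.09]
    - [-0.19,0,0.06]
    - [-0.1,0,0.03]
    - [0,0,0]
  turn:
    - [0,0,0]
    - [0,0,0]
    - [0,0,0]
    - [0,0,0]
    - [0,0,0]

```text
time_s: 13.25
position: [0.5772, -0.0078, 0.021]
tool_rot: [[-0.942, 0.123, 0.314], [0.118, 0.992, -0.036], [-0.316, 0.003, -0.949]]
ft_force: [0.1, -0.3, -0.2]
grip_width: 0.0301
gripper_force: 0.0
```

Emit:
move_arm:
  jaw: [3,3,3,3]
  dp:
    - [-0.1,0,0.03]
    - [-0.1,0,0.03]
    - [-0.1,0,0.03]
    - [0,0,0]
  turn:
    - [0,0,0]
    - [0,0,0]
    - [0,0,0]
    - [0,0,0]

```text
time_s: 13.58
position: [0.5804, -0.0082, 0.0212]
tool_rot: [[-0.941, 0.123, 0.314], [0.118, 0.992, -0.036], [-0.316, 0.003, -0.949]]
ft_force: [0.4, -0.5, -0.0]
grip_width: 0.0295
gripper_force: 0.0
```

Emit:
move_arm:
  jaw: [3,3,3]
  dp:
    - [-0.1,0,0.03]
    - [-0.1,0,0.03]
    - [0,0,0]
  turn:
    - [0,0,0]
    - [0,0,0]
    - [0,0,0]

```text
time_s: 13.83
position: [0.5814, -0.0082, 0.0209]
tool_rot: [[-0.942, 0.123, 0.311], [0.118, 0.992, -0.035], [-0.313, 0.003, -0.95]]
ft_force: [-5.3, 0.2, 2.3]
grip_width: 0.03
gripper_force: 2.7
```

Emit:
move_arm:
  jaw: [3,3,3]
  dp:
    - [-0.1,0,0.03]
    - [-0.1,0,0.03]
    - [0,0,0]
  turn:
    - [0,0,0]
    - [0,0,0]
    - [0,0,0]

```text
time_s: 14.08
position: [0.5816, -0.0081, 0.0205]
tool_rot: [[-0.944, 0.123, 0.307], [0.118, 0.992, -0.034], [-0.309, 0.004, -0.951]]
ft_force: [-14.1, -0.8, 6.9]
grip_width: 0.0302
gripper_force: 6.7
```

Emit:
move_arm:
  jaw: [3,3,3,3,3,3,0,0,0,0,0,0]
  dp:
    - [0.48,0,-0.16]
    - [0.95,0,-0.31]
    - [1.9,0,-0.62]
    - [1.9,0,-0.62]
    - [2,0,-0.8]
    - [1,0,-2.5]
    - [0,0,-3]
    - [0,0,-3]
    - [0,0,-3]
    - [0,0,-2.5]
    - [0,0,0]
    - [0,0,0]
  turn:
    - [0,0,0]
    - [0,0,0]
    - [0,0,0]
    - [0,0,0]
    - [0,0,0]
    - [0,0,0]
    - [0,0,0]
    - [0,0,0]
    - [0,0,0]
    - [0,0,0]
    - [0,0,0]
    - [0,0,0]

```text
time_s: 15.08
position: [0.4556, 0.0068, 0.1531]
tool_rot: [[-0.94, 0.123, 0.317], [0.118, 0.992, -0.037], [-0.319, 0.003, -0.948]]
ft_force: [-0.4, 0.8, -0.8]
grip_width: -0.0002
gripper_force: 0.0
```

```bash
sed -i 's/G\[:,0\]>-.14/G[:,0]>-.10/' look.py; python3 look.py w4.png; python3 - <<'E'
from h import *
T=tool(5,38)@Rm("z",90); b=frm(F,FY,[-.0714,0,.0639])
far=b-T[:,2]*.12; near=b-T[:,2]*.015
s=observe(); p=np.array(s["position"])
print(ik(p,T),ik(far,T),ik(near,T),ik(b,T))
plan([(None,T),(far,None),(near,None)])
E
```

```text
[-0.22751499 -0.00094255  0.15307413] [ -15.8   10.6  108.5    4.3   42.6 -101.4] [-0.4  0.8 -0.8]
230 ((-18.004638671875, -0.9398202896118164), (32.853912353515625, 11.06386947631836), 0.4505751430988312) [-34.  -2.] [-6.  5.]
230 ((-18.004638671875, -0.9398202896118164), (32.853912353515625, 11.06386947631836), 0.4505751430988312) [-34.  -2.] [-6.  5.]
[-24.6   8.  122.8  50.9  23.1 -72.7] [-22.7  14.7 110.9  41.5  25.6 -61.1] [-18.7  28.6 107.1  59.3  16.7 -77.3] [-18.2  30.5 106.2  62.1  15.9 -79.8]
shift(before turn) cm [0. 0. 0.] then turn [-0.334 -0.185  1.365] to [0.455 0.007 0.152]
shift(before turn) cm [-3.16  6.65  4.37] then turn [0. 0. 0.] to [ 0.537 -0.018  0.158]
shift(before turn) cm [ 0.  -0.  10.5] then turn [0. 0. 0.] to [ 0.601 -0.012  0.076]
```

View pics/w4.png

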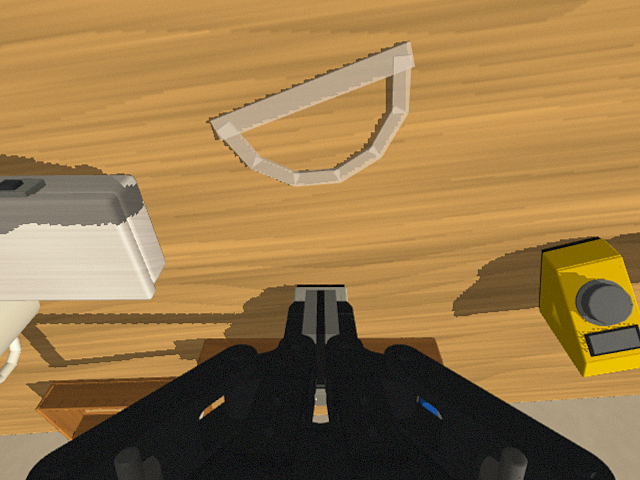

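The timer's front edge shows at (320,287), with its back about 2 mm from the fence face. Next I'll turn to the pressing orientation.

Emit:
move_arm:
  jaw: [0,0,0,0,0,0,0,0,0,0,0,0]
  dp:
    - [0,0,0]
    - [0,0,0]
    - [0,0,0]
    - [0,0,0]
    - [0,0,0]
    - [0,0,0]
    - [0,0,0]
    - [0,0,0]
    - [0,0,0]
    - [0,0,0]
    - [0,0,0]
    - [0,0,0]
  turn:
    - [-0.028,-0.0154,0.114]
    - [-0.028,-0.0154,0.114]
    - [-0.028,-0.0154,0.114]
    - [-0.028,-0.0154,0.114]
    - [-0.028,-0.0154,0.114]
    - [-0.028,-0.0154,0.114]
    - [-0.028,-0.0154,0.114]
    - [-0.028,-0.0154,0.114]
    - [-0.028,-0.0154,0.114]
    - [-0.028,-0.0154,0.114]
    - [-0.028,-0.0154,0.114]
    - [-0.028,-0.0154,0.114]

```text
time_s: 16.13
position: [0.4548, 0.0065, 0.1505]
tool_rot: [[-0.079, 0.787, 0.612], [0.997, 0.059, 0.054], [0.006, 0.614, -0.789]]
ft_force: [-0.8, 0.0, -0.6]
grip_width: 0.0001
gripper_force: 0.0
```

```bash
cat > pr.py <<'E'
from h import *
T=tool(5,38)@Rm("z",90); b=frm(F,FY,[-.0714,0,.0639])
s=observe(); print(np.round(s["q"],1),s["time_s"],fpos())
plan([(None,T),(b-T[:,2]*.12,None),(b-T[:,2]*.02,None)])
M=np.array(s["tool_rot"]); print("rel button (tool cm)",np.round(M.T@(b-np.array(s["position"]))*100,2))
E
python3 pr.py
```

```text
[-24.7   8.2 122.9  51.2  23.  -72.5] 16.1333 [-0.2282319  -0.00136517  0.15045942]
shift(before turn) cm [0. 0. 0.] then turn [-0.002 -0.    -0.01 ] to [0.455 0.006 0.15 ]
shift(before turn) cm [-3.13  6.78  4.28] then turn [0. 0. 0.] to [ 0.537 -0.018  0.158]
shift(before turn) cm [-0.  0. 10.] then turn [0. 0. 0.] to [ 0.598 -0.012  0.08 ]
rel button (tool cm) [-3.06  6.84 16.27]
```

Emit:
move_arm:
  jaw: [0,0,0,0,0,0,0]
  dp:
    - [-0.62,1.36,0.86]
    - [-0.62,1.36,0.86]
    - [-0.62,1.36,0.86]
    - [-0.62,1.36,0.86]
    - [-0.62,1.36,0.86]
    - [0,0,0]
    - [0,0,0]
  turn:
    - [0,0,0]
    - [0,0,0]
    - [0,0,0]
    - [0,0,0]
    - [0,0,0]
    - [0,0,0]
    - [0,0,0]

```text
time_s: 16.72
position: [0.5374, -0.0172, 0.1582]
tool_rot: [[-0.085, 0.787, 0.611], [0.996, 0.065, 0.055], [0.004, 0.614, -0.79]]
ft_force: [-0.2, 0.2, -0.6]
grip_width: -0.0002
gripper_force: 0.0
```

```bash
python3 pr.py;  sed -i 's/G\[:,0\]>-.10/G[:,0]>-.094/' look.py; python3 look.py w5.png; python3 - <<'E'
from h import *
for q in("button_top",):
  for n in("wrist","scene"):
    if n=="scene": im,d=cams.get_image(n); save("s5.png",im)
    for r in cams.mark_of(n,q)[:3]: print(n,np.round(np.array(r["location"])*[640,480]),r["p"])
s=observe();c,f=cam("wrist");T=np.eye(4);T[:3,:3]=s["tool_rot"];T[:3,3]=s["position"]
M=np.linalg.inv(T@np.array(c["tool_from_camera"])); x=M@np.r_[frm(F,FY,[-.0714,0,.0639]),1]; print("expected px",c["cx"]+f*x[0]/-x[2],c["cy"]-f*x[1]/-x[2])
E
```

```text
[-22.7  14.8 110.8  41.3  25.8 -60.6] 16.7167 [-0.14341313 -0.01475994  0.15818804]
shift(before turn) cm [0. 0. 0.] then turn [-0.003 -0.002 -0.004] to [ 0.537 -0.017  0.158]
shift(before turn) cm [-0.05 -0.01 -0.04] then turn [0. 0. 0.] to [ 0.537 -0.018  0.158]
shift(before turn) cm [-0.  0. 10.] then turn [0. 0. 0.] to [ 0.598 -0.012  0.08 ]
rel button (tool cm) [-0.08  0.02 11.96]
[-0.14341313 -0.01475994  0.15818804] [-22.7  14.8 110.8  41.3  25.8 -60.6] [-0.2  0.2 -0.6]
5862 ((-43.54848098754883, -0.4213409423828125), (54.368751525878906, 83.08013916015625), 89.90177154541016) [-83.  -4.] [-26.  27.]
1741 ((-19.401214599609375, -0.23598480224609375), (53.80856704711914, 34.723045349121094), 89.62678527832031) [-35.  -3.] [-26.  26.]
wrist [320. 230.] 0.98
scene [296. 281.] 0.62
scene [460. 205.] 0.56
scene [406. 304.] 0.43
expected px 319.3052884685252 231.17871315297958
```

View pics/w5.png

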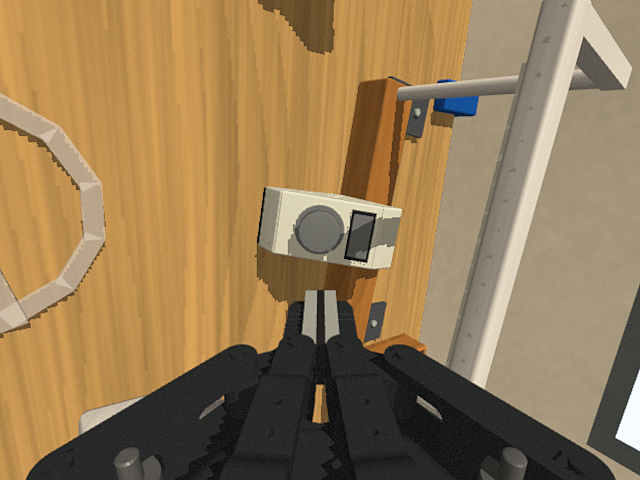

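The timer is square against the fence at (330,230), and the button at (320,230) matches the expected pixel (319,231). The bar is clear to the right. I'll go in along the button axis.

Emit:
move_arm:
  jaw: [0,0,0,0,0,0,0,0,0,0,0,0]
  dp:
    - [-0.05,0,1.2]
    - [0,0,1.2]
    - [0,0,1.2]
    - [0,0,1.2]
    - [0,0,1.2]
    - [0,0,1]
    - [0,0,1]
    - [0,0,1]
    - [0,0,0.8]
    - [0,0,0.7]
    - [0,0,0.3]
    - [0,0,0]
  turn:
    - [0,0,0]
    - [0,0,0]
    - [0,0,0]
    - [0,0,0]
    - [0,0,0]
    - [0,0,0]
    - [0,0,0]
    - [0,0,0]
    - [0,0,0]
    - [0,0,0]
    - [0,0,0]
    - [0,0,0]

```text
time_s: 17.92
position: [0.6037, -0.0116, 0.0742]
tool_rot: [[-0.085, 0.786, 0.613], [0.996, 0.065, 0.055], [0.003, 0.615, -0.788]]
ft_force: [-0.3, -0.5, 0.8]
grip_width: -0.0004
gripper_force: 0.0
```

```bash
python3 pr.py
```

```text
[-18.6  28.9 106.8  59.1  16.7 -76.8] 17.9167 [-0.07825757 -0.00117262  0.07424766]
shift(before turn) cm [0. 0. 0.] then turn [-0.001 -0.001 -0.003] to [ 0.604 -0.012  0.074]
shift(before turn) cm [ -0.03  -0.09 -10.76] then turn [0. 0. 0.] to [ 0.537 -0.018  0.158]
shift(before turn) cm [-0.  0. 10.] then turn [0. 0. 0.] to [ 0.598 -0.012  0.08 ]
rel button (tool cm) [-0.03 -0.09  1.24]
```

Contact is expected in about 12 mm, and another 10 mm should take the button home. I'll press slowly.

Emit:
move_arm:
  jaw: [0,0,0,0,0,0,0,0]
  dp:
    - [0,0,0.3]
    - [0,0,0.3]
    - [0,0,0.3]
    - [0,0,0.2]
    - [0,0,0.2]
    - [0,0,0.2]
    - [0,0,0.2]
    - [0,0,0.0]
  turn:
    - [0,0,0]
    - [0,0,0]
    - [0,0,0]
    - [0,0,0]
    - [0,0,0]
    - [0,0,0]
    - [0,0,0]
    - [0,0,0]

```text
time_s: 18.58
position: [0.6145, -0.0111, 0.0613]
tool_rot: [[-0.085, 0.785, 0.613], [0.996, 0.066, 0.054], [0.002, 0.616, -0.788]]
ft_force: [-2.9, -2.5, 2.8]
grip_width: 0.0002
gripper_force: 1.9
```

Emit:
move_arm:
  jaw: [0,0,0,0,0]
  dp:
    - [0,0,0.15]
    - [0,0,0.15]
    - [0,0,0.15]
    - [0,0,0.15]
    - [0,0,0.0]
  turn:
    - [0,0,0]
    - [0,0,0]
    - [0,0,0]
    - [0,0,0]
    - [0,0,0]

```text
time_s: 19.0
position: [0.6171, -0.0108, 0.0582]
tool_rot: [[-0.084, 0.784, 0.615], [0.996, 0.066, 0.053], [0.001, 0.617, -0.787]]
ft_force: [-23.2, -5.1, 27.0]
grip_width: 0.0
gripper_force: 17.6
```

```bash
python3 pr.py|tail -1
```

```text
rel button (tool cm) [ 0.01 -0.16 -0.85]
```

36 N is well above the button's 6 N resistance, so it has hit its stop. I'll back off along the same axis.

Emit:
move_arm:
  jaw: [0,0,0,0,0,0,0,0,0,0,0,0]
  dp:
    - [0,0,-0.4]
    - [0,0,-0.8]
    - [0,0,-1.2]
    - [0,0,-1.2]
    - [0,0,-1.2]
    - [0,0,-1.2]
    - [0,0,-1.2]
    - [0,0,-1.3]
    - [0,0,-1.3]
    - [0,0,-1.3]
    - [0,0,-1.3]
    - [0,0,0]
  turn:
    - [0,0,0]
    - [0,0,0]
    - [0,0,0]
    - [0,0,0]
    - [0,0,0]
    - [0,0,0]
    - [0,0,0]
    - [0,0,0]
    - [0,0,0]
    - [0,0,0]
    - [0,0,0]
    - [0,0,0]

```text
time_s: 20.0
position: [0.5414, -0.017, 0.1555]
tool_rot: [[-0.086, 0.785, 0.614], [0.996, 0.066, 0.055], [0.003, 0.617, -0.787]]
ft_force: [-0.9, -0.4, -0.2]
grip_width: -0.0001
gripper_force: 0.0
```

```bash
python3 look.py w6.png; python3 - <<'E'
from h import *
s=observe(); im,d=cams.get_image("wrist"); P=pts("wrist",d,s)
G=R.from_euler("z",-FY,degrees=True).apply(P.reshape(-1,3)-np.r_[F,0]); x,z=G[:,0]+.045,G[:,2]
h=((z-.03)-(x+.045)*np.tan(np.radians(40)))*np.cos(np.radians(40))*1000   # height over slope, mm
a=(x+.045)/np.cos(np.radians(40)); 
m=(d.ravel()>0)&(abs(G[:,1])<.010)&(x>-.034)&(x<-.014)&(z<.1); print("button proud mm",np.percentile(h[m],[10,50,90]))
m=(d.ravel()>0)&(abs(abs(G[:,1])-.023)<.002)&(x>-.034)&(x<-.014)&(z<.1); print("slope mm",np.percentile(h[m],[10,50,90]))
E
```

```text
[-0.13941868 -0.01410621  0.15546465] [-22.4  15.4 110.6  42.1  25.2 -61.4] [-0.9 -0.4 -0.2]
5823 ((-39.34862518310547, 0.20984840393066406), (54.369815826416016, 74.88848876953125), 89.3304214477539) [-74.  -5.] [-26.  27.]
1794 ((-19.44329261779785, 0.08890533447265625), (54.05867385864258, 33.985008239746094), 88.00117492675781) [-35.  -4.] [-26.  26.]
button proud mm [4.388963   5.53503369 6.41584008]
slope mm [0.57120649 1.55335983 2.54005231]
```

View pics/w6.png

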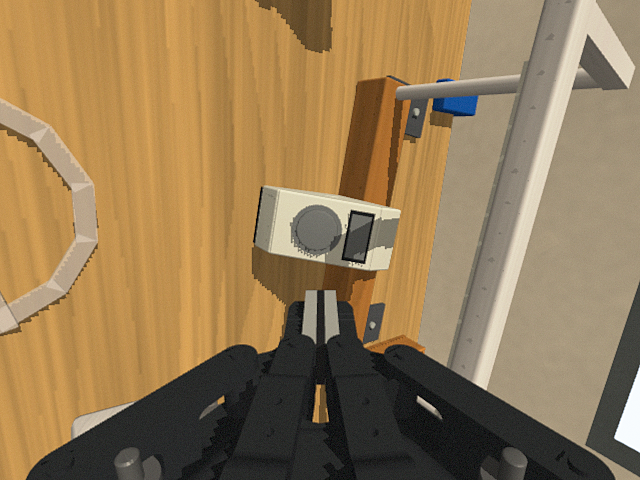

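The button stands 4 mm proud of the slope, so it is fully home. The timer is still square against the fence at (328,230), and the gripper is clear of everything.

```bash
python3 -c "
from rig import ticket
print(ticket.close_job())"
```

```text
the job is handed in; nothing more can be done
None
```

The timer stands square against the middle of the fence with its button fully home, the gripper is clear of everything, and the job is handed in; the judge gave no result back.

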